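# Hang the drilling template on the twin pins

## Task

Pick up the yellow drilling template with the two large holes by its black handle and hang it on the pin stand: both pins through its two holes, lying flat on the pale aluminium bar, and let go. Leave the blue template with the small holes where it lies.

Things in the scene. Friction and masses are not known exactly. Their poses are not given: they have to be found in the camera images.
- template_grip (a point): Handle centre of the yellow template, 36 mm above its underside. Loose plate 120 (x) x 54 (y) x 6 mm, about 0.12 kg, lying flat; two 30 mm through holes at +38 and -38 mm along x; between them, over its middle, a black handle: bar 40 mm long (x), 16 mm thick (y), 18 mm high, on posts, its top 45 mm above the underside. z up. Either way round is right.
- other_grip (a point): Handle centre of the blue template, 36 mm above its underside. Same outline, handle and axes as the yellow one, but with two small 10 mm holes that do not fit the pins; not to be used. Loose, lying beside the yellow one, on either side of it.
- stand_mid (a point): On the top face of the fixed pin stand, half-way between its pins. Pale aluminium bar 70 (x) x 250 (y) mm across two blue ducts, top face 64 mm above the worktop. Upright steel pins at +38 and -38 mm along y, 12 mm thick, 40 mm tall, the last 12 mm tapering to 5 mm. z up. With the template home, its handle centre is 36 mm above this point.

How it is judged:
By the outcome, as a careful person would: the job done as asked, in the order asked, and still so for the second after the job is handed in, with the robot touching nothing.
It also fails if it takes over 32 s, if anything falls off the work surface, if the arm or the gripper's body presses on something with over 40 N, if the wrist force passes 120 N, or if a joint passes its speed limit or range.

## Robot

A 7-joint arm with a two-finger parallel gripper is mounted at the origin on a cart in front of the work surface, level with it; the furniture and walls round the work are solid. World frame = base frame: x ahead of the robot, y to its left, z up, the work surface at z = 0. Lengths are in m, angles in rad, forces in N, time in s.
With the tool pointing down it reaches from about 0.425 to 0.925 m from the base axis. Payload 6.8 kg.
Tool frame: the origin (TCP) lies at the very end of the fingers, on their centre line; the grasp point (between the pads) lies 19 mm behind it; z points along the fingers, y is the line along which they close (so a half turn about z gives the same grasp; the last joint's range is limited). The gripper opens to 85 mm and grips with 20 to 120 N. Pads are 22 mm wide; open, the fingers measure 114 mm over their backs; the gripper's body (76 mm by 85 mm) begins 54 mm behind the grasp point. The pads swing forward as they close: fully open they stand 13 mm farther back than shut.
Start: joints at [-1.312, 0.477, 0.022, 1.555, -0.011, 1.109, -0.083], TCP at [0.242, 0.63, 0.231] pointing down, gripper open.
Joint ranges: [-2.96, 2.96], [-0.34, 2.1], [-1.41, 1.46], [0.24, 2.44], [-1.37, 4.51], [0.17, 1.92], [-2.96, 2.96]. Speed limits (rad/s): [2.39, 2.39, 3.14, 3.14, 3.14, 3.14, 3.14].

## Interface

Orientations are given as a rotation vector (axis times angle).
In Python, from bench import get_obs, viewer, r gives the robot as it stands. The module is installed in compiled form; this text tells all that it offers.
- The arm moves only by the tool play_rows, never from a script. Its argument "commands" is a list that holds one entry, the list of rows, each a list of 5 numbers: the gripper's target within -1 to 1 (shut at 1, half-way at 0, fully open at -1), then the shift along the tool's x, y, z scaled (see below), then the turn about the tool's z scaled (see below). A call has 1 to 12 rows; each row is the pose to reach, as a shift and turn from the pose commanded when the call began, along the tool's axes at that moment; what a row does not reach only later rows make up. The controller multiplies each number of a shift by 0.2 m and each number of a turn by pi/2 rad. A row lasts 1/12 s, in which the tool goes at most 41.7 mm and 7.16 degrees, less where a joint would pass 70% of its speed; a pose out of reach is approached as far as the arm can. A call with a number of a shift or a turn outside -1 to 1 is refused whole. A call with a gripper value outside its range is refused whole. The fingers move at their own pace and stop on an object; "grip_force" is the grip in N (left out, the last holds). Time passes only in rows, so rows that repeat a pose let the fingers close. It gives the time, the measured TCP pose, the force, the opening and the grip force at its end, in the units of the state.
- get_obs(): the state, without advancing time (a new reading comes with each control period).
- viewer.grab_frame(name): name is "side" or "top" or "wrist"; returns a dict with "pixels" (480x640x3 uint8, red, green, blue), "fovy" (degrees; the focal length in pixels is half the picture's height over the tangent of half this angle, whatever the lens; pixels are square), "cx", "cy" (the principal point, pixels), "world_to_cam" (4x4, takes a point from world to camera coordinates); the wrist camera has in their place "hand_eye" (4x4, takes a point from camera to tool coordinates, whose origin is the TCP and whose axes are the flange's). Camera axes: x right, y up, looking along -z (the intrinsics and any distortion apply to the point x, -y, -z); pixel columns grow to the right and rows downward; lengths in m; the calibration is good to about 2 mm. A picture is of the moment at which its call begins: read the wrist's pose just before it. There is no depth.
- r.hand_in(): hands the job in; it is judged then, once.
Trained networks look in a picture, given as the dict that the camera call returned (one of the last four; its "shot" number tells which), for a name from the list of things; names that differ only in an ending like _2 or _b are one class to them, and where a whole thing is asked for, a point or a joint stands for the part that bears it (a point fixed in the world has none). Each returns a list of dicts, best first, with "score" (0 to 1); they miss things now and then, are a little off and sometimes report something else, mostly with a low value. They report only what shows in the picture. A call takes as long as a camera call.
- viewer.trace(picture, thing): "pixels" (480x640 bool, what is visible of it) and "rect" ([left, top, right, bottom] in pixels, round what is visible of it).
The state is a dict: "clock": time; "joints": joint angles; "qvel": joint speeds; "tau": joint torques, N m; "tcp_pos": TCP position; "orientation": TCP orientation; "contact_force": force on the tool from outside, world axes, zero at the start; "moment": the same for the moment, N m; "grip_width": finger opening in m; "gripper_force": force on a finger pad.
Only numpy, scipy, OpenCV 4.12 (cv2) and the standard library are available. Lean on these libraries where they do the work, as an engineer would, in place of code of your own. Each camera call takes 0.05 s, during which the arm holds its last target. There are 200 camera calls.

## Working session

There is one attempt and no reset: what is moved stays moved. The work goes in short steps, Python scripts to look and compute and a tool call to move; the robot and the scene stay as the last step left them, time stands still between calls to the robot, and variables do not carry over. Pictures are saved under pics/ and viewed, at most 10 in all, crops included, and the job is handed in when it is done.

Besides the shell and the picture viewer there is one more tool, called after "Request:" in YAML: its name, and indented under it one key for each argument. play_rows: Moves the arm, as the interface text tells. Shifts and turns lie within -1 to 1; 1 stands for 0.2 m of shift or pi/2 rad of turn. Its arguments: {"type":"object","properties":{"commands":{"type":"array","items":{"type":"array","items":{"type":"array","items":{"type":"number","minimum":-1,"maximum":1}}}},"grip_force":{"type":"number"}},"required":["commands"]}

```bash
mkdir -p pics; cat > h.py <<'E'
import numpy as np, cv2
from bench import get_obs, viewer, r
from scipy.spatial.transform import Rotation as R
def T(o):
    M=np.eye(4);M[:3,:3]=R.from_rotvec(o["orientation"]).as_matrix();M[:3,3]=o["tcp_pos"];return M
def shot(n):
    o=get_obs();f=viewer.grab_frame(n);f['c2w']=T(o)@np.array(f['hand_eye']) if n=='wrist' else np.linalg.inv(f['world_to_cam']);return f
def foc(f): return 240/np.tan(np.radians(f['fovy'])/2)
def ray(f,uv,z):
    uv=np.atleast_2d(np.array(uv,float));F=foc(f)
    d=np.c_[(uv[:,0]-f['cx'])/F,-(uv[:,1]-f['cy'])/F,-np.ones(len(uv))]@f['c2w'][:3,:3].T
    p=f['c2w'][:3,3];return p+d*((z-p[2])/d[:,2])[:,None]
def proj(f,P):
    P=np.atleast_2d(P);M=np.linalg.inv(f['c2w']);c=P@M[:3,:3].T+M[:3,3];F=foc(f)
    return np.c_[f['cx']+F*c[:,0]/-c[:,2],f['cy']-F*c[:,1]/-c[:,2]]
def save(f,n): cv2.imwrite(n,f['pixels'][:,:,::-1])
E
python3 - <<'E'
from h import *
o=get_obs();print({k:np.round(v,3) for k,v in o.items()})
print(T(o).round(3))
for n in ['top','side','wrist']:
    f=shot(n);save(f,f'pics/{n}0.png');print(n,f.keys(),f['fovy'],f['cx'],f['cy'],f['c2w'].round(3).tolist())
    for t in ['template_grip','other_grip','stand_mid']:
        for d in viewer.trace(f,t)[:3]: 
            m=d['pixels'];ys,xs=np.nonzero(m);print(t,d['score'],d['rect'],m.sum(),xs.mean(),ys.mean())
a=cv2.imread('pics/top0.png');b=cv2.imread('pics/side0.png')
E
```

```text
{'clock': np.float64(0.0), 'joints': array([-1.312,  0.478,  0.022,  1.556, -0.012,  1.109, -0.083]), 'qvel': array([-0.002, -0.003, -0.001,  0.001, -0.001, -0.   , -0.002]), 'tau': array([-0.0000e+00, -5.9644e+01,  1.6080e+00, -2.8120e+01,  1.2000e-02,
        9.0000e-03,  0.0000e+00]), 'tcp_pos': array([0.242, 0.63 , 0.23 ]), 'orientation': array([-5.730e-01, -3.089e+00,  3.000e-03]), 'contact_force': array([ 0.026, -0.187, -0.165]), 'moment': array([ 0.002,  0.031, -0.038]), 'gripper_force': np.float64(0.0), 'grip_width': np.float64(0.085)}
[[-0.933  0.359 -0.001  0.242]
 [ 0.359  0.933 -0.002  0.63 ]
 [-0.    -0.002 -1.     0.23 ]
 [ 0.     0.     0.     1.   ]]
top dict_keys(['pixels', 'fovy', 'cx', 'cy', 'world_to_cam', 'shot', 'c2w']) 43.275306706350456 316.7211029398555 236.12754475821166 [[0.035, 0.979, -0.201, 0.25], [-0.999, 0.035, -0.003, 0.153], [0.004, 0.201, 0.98, 1.476], [0.0, 0.0, 0.0, 1.0]]
template_grip 0.55 [234.3, 229.4, 261.3, 281.3] 903 246.51937984496124 254.93576965669988
other_grip 0.63 [195.8, 242.5, 219.6, 293.4] 1118 206.33989266547405 268.24150268336314

[... 224 characters left out ...]
49, 0.175, -0.264, 0.216], [-0.316, 0.555, -0.77, -0.73], [0.011, 0.813, 0.582, 0.767], [0.0, 0.0, 0.0, 1.0]]
template_grip 0.87 [254.2, 213.2, 305.9, 244.0] 857 279.9008168028005 229.610268378063
other_grip 0.87 [232.4, 198.5, 285.8, 226.0] 873 257.98510882016035 210.42268041237114
stand_mid 0.91 [322.7, 312.3, 432.2, 437.8] 5539 377.66799061202386 372.8449178552085
wrist dict_keys(['pixels', 'fovy', 'cx', 'cy', 'hand_eye', 'shot', 'c2w']) 64.88512230196501 316.67969542960583 239.30637051242005 [[0.359, -0.888, -0.289, 0.168], [0.933, 0.341, 0.111, 0.658], [0.0, -0.309, 0.951, 0.373], [0.0, 0.0, 0.0, 1.0]]
other_grip 0.8 [183.9, 381.8, 252.6, 452.3] 2481 220.6658605401048 418.88432083837165
```

View pics/top0.png

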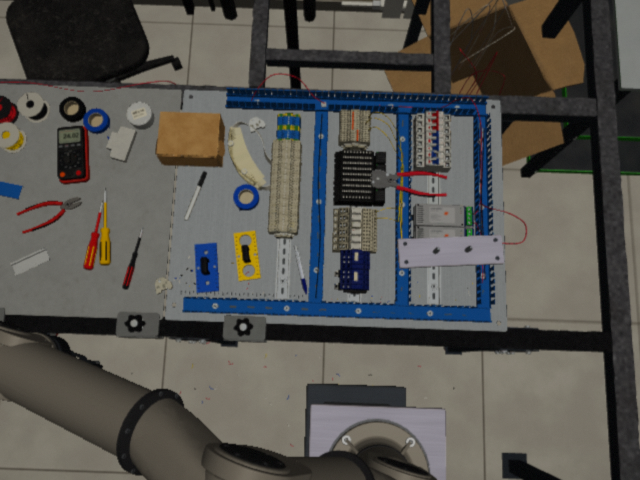

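View pics/side0.png

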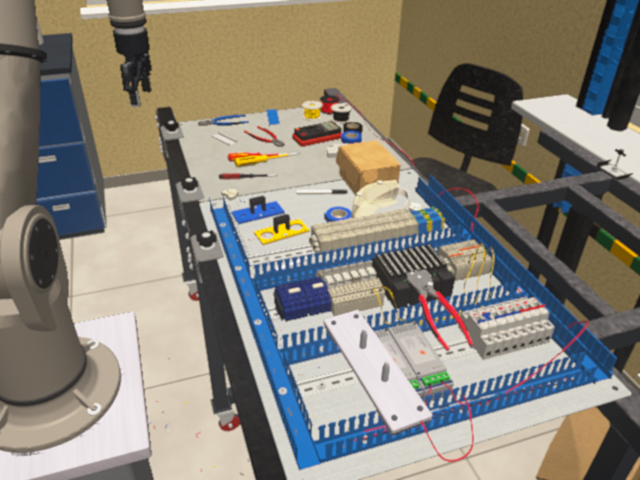

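```bash
python3 - <<'E'
from h import *
for n in ['top','side']:
    f=shot(n)
    for t,z in [('template_grip',.006),('stand_mid',.064)]:
        m=viewer.trace(f,t)[0]['pixels'].astype(np.uint8)
        m=cv2.morphologyEx(m,cv2.MORPH_CLOSE,np.ones((9,9)))
        c=max(cv2.findContours(m,0,2)[0],key=cv2.contourArea)[:,0]
        P=ray(f,c,z)[:,:2]; print(n,t,cv2.minAreaRect((P*1000).astype(np.float32)))
    if n=='top': print('pins base guess',ray(f,[[436,252],[469,251]],.064)); 
    x,y=(225,220) if n=='top' else (245,205)
    c1=f['pixels'][y:y+70,x:x+80]; c2=f['pixels'][225:275,390:510] if n=='top' else f['pixels'][305:445,315:440]
    b=[cv2.resize(c,(390,500),interpolation=2) if i==0 else cv2.resize(c,(400,500 if n=='side' else 180),interpolation=2) for i,c in enumerate((c1,c2))]
    w=np.zeros((500,800,3),np.uint8); 
    w[:,:390]=b[0]; w[:b[1].shape[0],400:]=b[1]
    cv2.imwrite(f'pics/c_{n}.png',w[:,:,::-1])
E
```

```text
top template_grip ((495.75714111328125, 328.8058166503906), (120.0511474609375, 54.32643127441406), 9.585709571838379)
top stand_mid ((512.9598999023438, -160.21969604492188), (75.86508178710938, 254.88999938964844), 5.674429893493652)
pins base guess [[ 0.51067306 -0.12673267  0.064     ]
 [ 0.5158623  -0.20507638  0.064     ]]
side template_grip ((495.63519287109375, 341.9630432128906), (121.86103057861328, 94.31268310546875), 11.6690092086792)
side stand_mid ((514.0403442382812, -165.30850219726562), (76.05738067626953, 257.43719482421875), 4.914090156555176)
```

Request:
play_rows:
  commands:
    - [[-1,-1,-0.55,0,0],[-1,-1,-0.55,0,0],[-1,-1,-0.55,0,0],[-1,-1,-0.55,0,0],[-1,-1,-0.55,0,0],[-1,-1,-0.55,0,0],[-1,-1,-0.55,0,0]]

```text
clock: 1.48
tcp_pos: [0.3946, 0.45, 0.2317]
orientation: [0.587, 3.083, -0.002]
contact_force: [0.7, -0.3, 0.6]
grip_width: 0.0854
gripper_force: 0.0
```

Request:
play_rows:
  commands:
    - [[-1,-0.72,-0.4,0,-0.34],[-1,-0.72,-0.4,0,-0.34],[-1,-0.72,-0.4,0,-0.34],[-1,-0.72,-0.4,0,-0.34],[-1,-0.72,-0.4,0,-0.34],[-1,-0.72,-0.4,0,-0.34],[-1,-0.72,-0.4,0,-0.34]]

```text
clock: 2.07
tcp_pos: [0.4946, 0.3302, 0.2313]
orientation: [0.259, -3.13, -0.002]
contact_force: [-0.1, 0.4, 0.1]
grip_width: 0.0854
gripper_force: 0.0
```

```bash
python3 - <<'E'
from h import *
o=get_obs();print(o['clock'],o['tcp_pos'],o['joints'].round(2),T(o).round(3)[:3,1])
f=shot('wrist');save(f,'pics/w1.png')
for t in ['template_grip','other_grip']:
    for d in viewer.trace(f,t)[:2]:
        m=d['pixels'].astype(np.uint8);m=cv2.morphologyEx(m,cv2.MORPH_CLOSE,np.ones((5,5)))
        c,h=cv2.findContours(m,2,1)
        print(t,d['score'],d['rect'])
        for q in c:
            if cv2.contourArea(q)<100: continue
            P=ray(f,q[:,0],.006)[:,:2]; print(' ',cv2.contourArea(q),cv2.minAreaRect((P*1000).astype(np.float32)))
E
```

```text
2.0667 [0.49463886 0.33020885 0.23131248] [-0.72  0.34  0.04  1.76 -0.02  1.04  1.06] [-0.165  0.986  0.001]
template_grip 0.77 [286.7, 141.2, 344.1, 260.9]
  6255.0 ((498.6951904296875, 328.1507873535156), (119.5433578491211, 54.11355209350586), 9.537550926208496)
  519.0 ((537.0964965820312, 335.1116027832031), (23.746585845947266, 30.820648193359375), 10.070182800292969)
  786.5 ((460.8202819824219, 322.308837890625), (30.49364471435547, 29.83049201965332), 54.20354461669922)
```

View pics/w1.png

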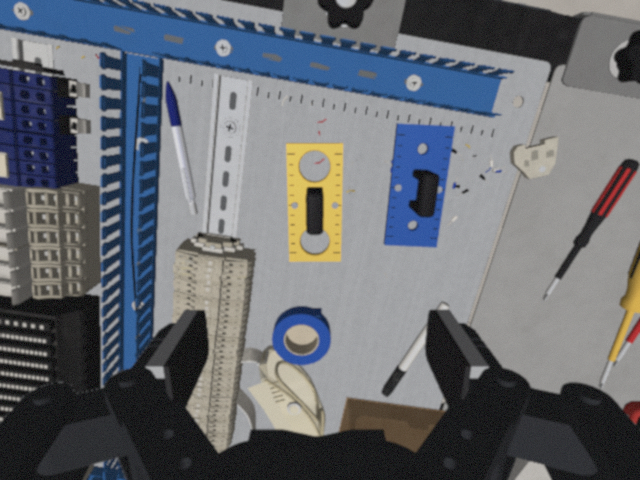

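Request:
play_rows:
  commands:
    - [[-1,-0.0135,-0.011,0.2,0],[-1,-0.0135,-0.011,0.4,0],[-1,-0.0135,-0.011,0.55,0],[-1,-0.0135,-0.011,0.7,0],[-1,-0.0135,-0.011,0.8,0],[-1,-0.0135,-0.011,0.85,0],[-1,-0.0135,-0.011,0.85,0]]

```text
clock: 2.8
tcp_pos: [0.4958, 0.3281, 0.0591]
orientation: [0.265, -3.127, 0.003]
contact_force: [0.2, 0.0, 0.1]
grip_width: 0.0852
gripper_force: 0.0
```

```bash
python3 - <<'E'
from h import *
o=get_obs();print(o['clock'],o['tcp_pos'],T(o).round(3)[:3,1],o['contact_force'].round(1))
f=shot('wrist');save(f,'pics/w2.png')
for d in viewer.trace(f,'template_grip')[:2]:
        m=d['pixels'].astype(np.uint8);m=cv2.morphologyEx(m,cv2.MORPH_CLOSE,np.ones((5,5)))
        c,h=cv2.findContours(m,2,1)
        print(d['score'],d['rect'])
        for q in c:
            if cv2.contourArea(q)<100: continue
            P=ray(f,q[:,0],.006)[:,:2]; print(' ',cv2.contourArea(q),cv2.minAreaRect((P*1000).astype(np.float32)))
E
```

```text
2.8 [0.49583488 0.32811192 0.05906323] [-0.168  0.986 -0.002] [0.2 0.  0.1]
0.73 [268.1, 165.5, 370.6, 363.0]
  19242.5 ((498.1678161621094, 327.93670654296875), (120.54974365234375, 54.6960334777832), 9.481058120727539)
  628.5 ((537.0440673828125, 334.9600524902344), (20.226613998413086, 28.895130157470703), 9.720148086547852)
  2296.0 ((460.14862060546875, 321.55517578125), (28.643896102905273, 28.700727462768555), 54.32209014892578)
```

View pics/w2.png

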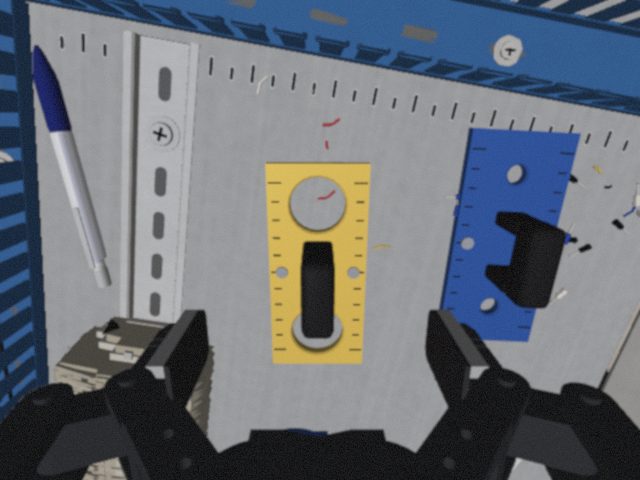

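Request:
play_rows:
  commands:
    - [[-1,-0.0115,-0.003,0.08,0],[-1,-0.0115,-0.003,0.15,0],[-1,-0.0115,-0.003,0.2,0],[-1,-0.0115,-0.003,0.2,0],[1,-0.0115,-0.003,0.2,0],[1,-0.0115,-0.003,0.2,0],[1,-0.0115,-0.003,0.2,0],[1,-0.0115,-0.003,0.2,0],[1,-0.0115,-0.003,0.2,0],[1,-0.0115,-0.003,0.2,0],[1,-0.0115,-0.003,0.2,0]]
  grip_force: 60

```text
clock: 3.82
tcp_pos: [0.5008, 0.3278, 0.0219]
orientation: [-0.262, 3.13, 0.001]
contact_force: [-0.5, -0.4, 4.2]
grip_width: 0.0149
gripper_force: 59.2
```

Request:
play_rows:
  commands:
    - [[1,0,0,-0.05,0],[1,0,0,-0.2,0],[1,0,0,-0.35,0],[1,0,0,-0.5,0],[1,0,0,-0.65,0],[1,0,0,-0.8,0],[1,0,0,-0.9,0],[1,0,0,-0.9,0],[1,0,0,-0.9,0]]

```text
clock: 4.57
tcp_pos: [0.5008, 0.3277, 0.2027]
orientation: [-0.262, 3.129, 0.002]
contact_force: [0.4, 0.4, -1.7]
grip_width: 0.0148
gripper_force: 58.8
```

```bash
python3 - <<'E'
from h import *
o=get_obs();M=T(o);print(o['clock'],o['tcp_pos'],M.round(3)[:3,1],o['contact_force'].round(1),o['grip_width'],o['joints'].round(2))
f=shot('wrist');save(f,'pics/w3.png')
# work in tool frame: plate top at tool z = 
f['c2w']=np.array(f['hand_eye']); print(f['c2w'].round(3).tolist())
zt=-.019+.030
for d in viewer.trace(f,'template_grip')[:2]:
        m=d['pixels'].astype(np.uint8);m=cv2.morphologyEx(m,cv2.MORPH_CLOSE,np.ones((5,5)))
        c,h=cv2.findContours(m,2,1)
        print(d['score'],d['rect'])
        for q in c:
            if cv2.contourArea(q)<100: continue
            P=ray(f,q[:,0],zt)[:,:2]; print(' ',cv2.contourArea(q),cv2.minAreaRect((P*1000).astype(np.float32)))
E
```

```text
4.5667 [0.50075634 0.32765306 0.2026511 ] [-0.166  0.986  0.001] [ 0.4  0.4 -1.7] 0.014790933720115484 [-0.71  0.38  0.04  1.78 -0.02  0.98  1.07]
[[-0.0, 0.951, 0.309, 0.08], [1.0, 0.0, 0.0, -0.0], [0.0, 0.309, -0.951, -0.142], [0.0, 0.0, 0.0, 1.0]]
0.6 [253.9, 161.2, 382.4, 400.4]
  21252.5 ((4.813259124755859, -0.710906982421875), (116.94139099121094, 52.92277908325195), 0.11417777836322784)
  3365.5 ((42.43183135986328, -0.802128791809082), (27.323698043823242, 27.65005111694336), 0.020900512114167213)
```

View pics/w3.png

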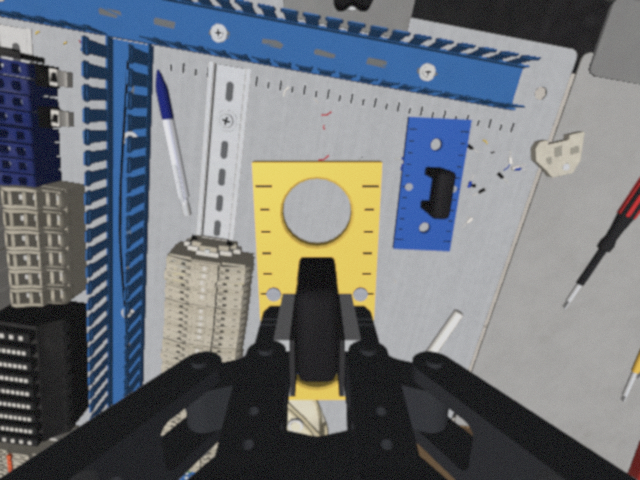

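Request:
play_rows:
  commands:
    - [[1,0.02,-0.1,0,0],[1,0.04,-0.25,0,0],[1,0.06,-0.4,0,0],[1,0.08,-0.58,0,0],[1,0.1,-0.75,0,0],[1,0.13,-0.95,0,0]]

```text
clock: 5.17
tcp_pos: [0.5052, 0.1349, 0.1996]
orientation: [0.265, -3.128, 0.001]
contact_force: [0.3, -0.9, -0.6]
grip_width: 0.0146
gripper_force: 58.7
```

Request:
play_rows:
  commands:
    - [[1,0.02,-0.16,0,0.06],[1,0.04,-0.32,0,0.12],[1,0.06,-0.48,0,0.18],[1,0.08,-0.64,0,0.25],[1,0.1,-0.8,0,0.32],[1,0.13,-0.9,0,0.4],[1,0.13,-0.95,0,0.46],[1,0.13,-0.95,0,0.5],[1,0.13,-0.95,0,0.5]]

```text
clock: 5.92
tcp_pos: [0.5112, -0.0569, 0.1998]
orientation: [-0.961, -2.988, 0.003]
contact_force: [0.3, 0.8, -1.6]
grip_width: 0.0146
gripper_force: 58.8
```

```bash
python3 - <<'E'
from h import *
o=get_obs();M=T(o);print(o['clock'],o['tcp_pos'],o['joints'].round(2))
yaw=np.degrees(np.arctan2(M[1,1],M[0,1]));print(yaw,(yaw-5.5)/90, (M[:3,:3].T@(np.array([.514,-.166,.203])-o['tcp_pos'])/.2).round(3))
E
```

```text
5.9167 [ 0.51117464 -0.05686498  0.19975575] [-0.3   0.26  0.34  1.99 -0.1   0.92  1.04]
54.342755550819994 0.542697283898 [-0.33  -0.435 -0.016]
```

Request:
play_rows:
  commands:
    - [[1,-0.07,-0.1,0,0.07],[1,-0.15,-0.2,0,0.14],[1,-0.22,-0.3,0,0.21],[1,-0.29,-0.38,0,0.28],[1,-0.33,-0.435,0,0.35],[1,-0.33,-0.435,0,0.42],[1,-0.33,-0.435,0,0.49],[1,-0.33,-0.435,0,0.543],[1,-0.33,-0.435,0,0.543],[1,-0.33,-0.435,0,0.543]]

```text
clock: 6.75
tcp_pos: [0.5154, -0.1642, 0.2004]
orientation: [-2.101, -2.334, 0.002]
contact_force: [0.2, -0.2, -2.0]
grip_width: 0.0148
gripper_force: 58.8
```

```bash
python3 - <<'E'
from h import *
o=get_obs();M=T(o);print(o['clock'],o['tcp_pos'],np.degrees(np.arctan2(M[1,1],M[0,1])),o['joints'].round(2))
fw=shot('wrist');fs=shot('side');w=np.hstack([cv2.resize(fw['pixels'],(400,300)),cv2.resize(fs['pixels'][220:450,270:577],(400,300))])
cv2.imwrite('pics/w4.png',np.vstack([w])[:,:,::-1]); save(fw,'pics/w4full.png')
# expected: pin bases/tips from the estimate
for c in [(.513,-.163)]:
    a=np.radians(5.5);d=np.array([-np.sin(a),np.cos(a)])*.038
    P=[[*(np.array(c)+s*d),z] for s in (1,-1) for z in (.064,.104)]
    print('wrist',proj(fw,P).round(0).tolist()); print('side',proj(fs,P).round(1).tolist())
m=viewer.trace(fw,'stand_mid'); 
for d in m[:1]:
    c=max(cv2.findContours(d['pixels'].astype(np.uint8),0,2)[0],key=cv2.contourArea)[:,0]
    P=ray(fw,c,.064)[:,:2];print(d['score'],d['rect'],cv2.minAreaRect((P*1000).astype(np.float32)))
E
```

```text
6.75 [ 0.51538329 -0.16424829  0.20038767] 6.010214273988735 [-0.25  0.32  0.55  1.94 -0.2   0.94  0.5 ]
wrist [[315.0, 173.0], [315.0, 182.0], [314.0, 269.0], [314.0, 291.0]]
side [[360.2, 348.4], [361.7, 331.3], [382.7, 381.1], [384.9, 363.8]]
0.63 [272.3, 39.6, 374.8, 239.1] ((509.3844909667969, -77.1910400390625), (69.47473907470703, 78.8382797241211), 4.718581199645996)
```

View pics/w4.png

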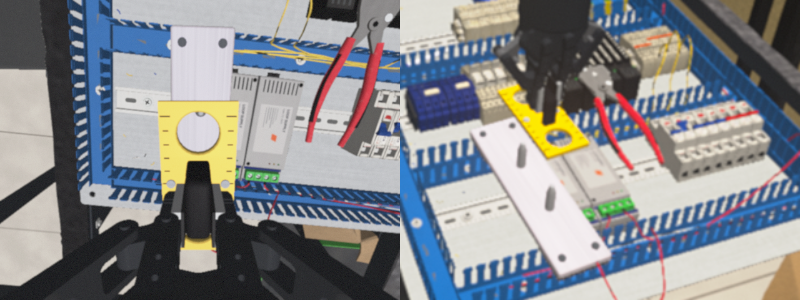

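Request:
play_rows:
  commands:
    - [[1,-0.01,0.009,0.05,0.01],[1,-0.01,0.009,0.12,0.01],[1,-0.01,0.009,0.19,0.01],[1,-0.01,0.009,0.26,0.01],[1,-0.01,0.009,0.31,0.01],[1,-0.01,0.009,0.325,0.01],[1,-0.01,0.009,0.325,0.01],[1,-0.01,0.009,0.325,0.01]]

```text
clock: 7.57
tcp_pos: [0.518, -0.1671, 0.1365]
orientation: [2.126, 2.312, 0.0]
contact_force: [-0.4, -0.1, -1.3]
grip_width: 0.0143
gripper_force: 58.8
```

```bash
python3 - <<'E'
from h import *
o=get_obs();M=T(o);print(o['clock'],o['tcp_pos'],np.degrees(np.arctan2(M[1,1],M[0,1])),o['contact_force'].round(1))
fw=shot('wrist');fs=shot('side')
a=cv2.resize(fw['pixels'][140:290,240:390],(400,400),interpolation=2);b=cv2.resize(fs['pixels'][290:410,320:440],(400,400),interpolation=2)
cv2.imwrite('pics/w5.png',np.hstack([a,b])[:,:,::-1])
tc=M@np.array([.041,-.0007,.0155,1]);print('hole',proj(fw,tc[:3]),proj(fs,[tc[:3],(M@np.array([-.035,-.0007,.0155,1]))[:3]]))
for c in [(.513,-.163),(.5165,-.163)]:
    a=np.radians(5);d=np.array([-np.sin(a),np.cos(a)])*.038
    P=[[*(np.array(c)+s*d),.104] for s in (1,-1)]
    print(c,'wrist',proj(fw,P).round(0).tolist(),'side',proj(fs,P).round(1).tolist())
E
```

```text
7.5667 [ 0.5180041  -0.16711039  0.13645308] 4.807639678843207 [-0.4 -0.1 -1.3]
hole [[316.31947346 209.04644764]] [[365.18092359 323.67401867]
 [388.30671132 356.15630366]]
(0.513, -0.163) wrist [[308.0, 198.0], [309.0, 338.0]] side [[361.9, 331.3], [384.7, 363.8]]
(0.5165, -0.163) wrist [[315.0, 198.0], [316.0, 339.0]] side [[363.9, 330.8], [386.8, 363.3]]
```

View pics/w5.png

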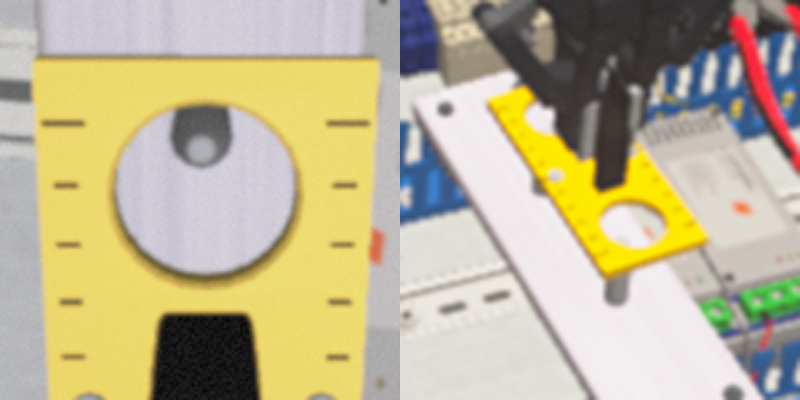

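Request:
play_rows:
  commands:
    - [[1,0.012,-0.004,0,0],[1,0.012,-0.004,0.02,0],[1,0.012,-0.004,0.045,0],[1,0.012,-0.004,0.07,0],[1,0.012,-0.004,0.095,0],[1,0.012,-0.004,0.12,0],[1,0.012,-0.004,0.145,0],[1,0.012,-0.004,0.17,0],[1,0.012,-0.004,0.19,0],[1,0.012,-0.004,0.21,0],[1,0.012,-0.004,0.21,0]]

```text
clock: 8.58
tcp_pos: [0.5163, -0.1644, 0.0934]
orientation: [-2.126, -2.312, 0.001]
contact_force: [-0.0, 0.2, -0.5]
grip_width: 0.0147
gripper_force: 58.8
```

```bash
python3 - <<'E'
from h import *
o=get_obs();M=T(o);print(o['clock'],o['tcp_pos'],np.degrees(np.arctan2(M[1,1],M[0,1])),o['contact_force'].round(1),o['moment'].round(2))
fw=shot('wrist');fs=shot('side')
a=cv2.resize(fw['pixels'][140:290,240:390],(400,400),interpolation=2);b=cv2.resize(fs['pixels'][290:410,320:440],(400,400),interpolation=2)
cv2.imwrite('pics/w6.png',np.hstack([a,b])[:,:,::-1])
E
```

```text
8.5833 [ 0.5162757  -0.16443073  0.09341615] 4.810197307598785 [-0.   0.2 -0.5] [-0.02  0.06  0.05]
```

View pics/w6.png

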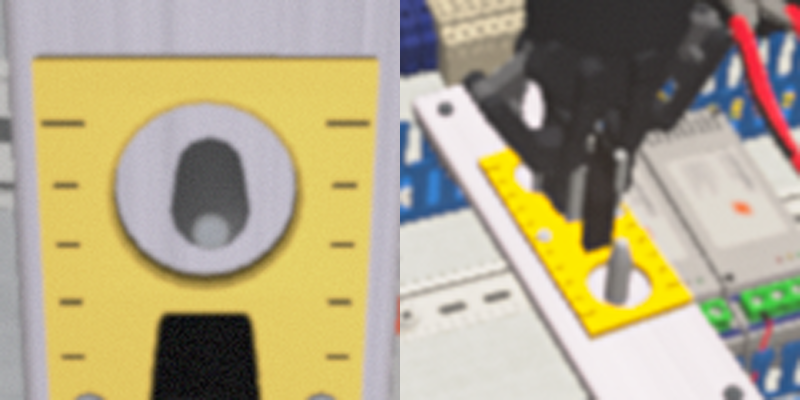

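Request:
play_rows:
  commands:
    - [[1,0,0,0.012,0],[1,0,0,0.024,0],[1,0,0,0.034,0],[1,0,0,0.034,0],[1,0,0,0.034,0]]

```text
clock: 9.1
tcp_pos: [0.5167, -0.1645, 0.0874]
orientation: [-2.126, -2.312, 0.0]
contact_force: [-0.8, 0.4, -1.5]
grip_width: 0.0147
gripper_force: 58.8
```

Request:
play_rows:
  commands:
    - [[0,0,0,0,0],[0,0,0,0,0],[0,0,0,0,0],[0,0,0,0,0],[0,0,0,0,0],[0,0,0,0,0]]

```text
clock: 9.6
tcp_pos: [0.5169, -0.1646, 0.0876]
orientation: [2.126, 2.313, 0.0]
contact_force: [0.4, -0.4, -0.5]
grip_width: 0.0426
gripper_force: 0.0
```

Request:
play_rows:
  commands:
    - [[0,0,0,-0.05,0],[0,0,0,-0.15,0],[0,0,0,-0.3,0],[0,0,0,-0.45,0],[0,0,0,-0.6,0],[0,0,0,-0.75,0],[0,0,0,-0.75,0],[0,0,0,-0.75,0]]

```text
clock: 10.27
tcp_pos: [0.5179, -0.1649, 0.2398]
orientation: [2.124, 2.31, 0.005]
contact_force: [0.6, 0.4, -0.6]
grip_width: 0.0427
gripper_force: 0.0
```

```bash
python3 - <<'E'
from h import *
fw=shot('wrist');fs=shot('side')
a=cv2.resize(fw['pixels'],(400,300));b=cv2.resize(fs['pixels'][290:410,310:470],(400,300),interpolation=2)
cv2.imwrite('pics/w7.png',np.hstack([a,b])[:,:,::-1])
for z in (.070,):
    m=viewer.trace(fw,'template_grip')[0]['pixels'].astype(np.uint8)
    c=max(cv2.findContours(m,0,2)[0],key=cv2.contourArea)[:,0]
    print(cv2.minAreaRect((ray(fw,c,z)[:,:2]*1000).astype(np.float32)))
E
```

```text
Traceback (most recent call last):
IndexError: list index out of range
```

View pics/w7.png

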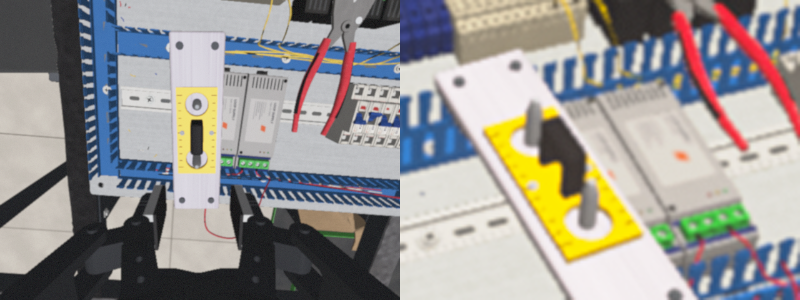

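The template lies flat on the bar with both pins through its holes. In the wrist half the holes are at about (197,103) and (195,160), and the gripper is clear.

```bash
python3 -c "
from bench import r
print(r.hand_in())"
```

```text
the job is handed in; nothing more can be done
None
```

The yellow template hangs flat on the pin stand with both pins through its holes and the gripper is clear; I never touched the blue template, and handed the job in at about 10.4 s.

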